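# Wedge the sander's tensioner arm open to the marks

## Robot

A 6-joint arm with a two-finger parallel gripper is mounted at the origin on the work surface. World frame = base frame: x ahead of the robot, y to its left, z up, the work surface at z = 0. Lengths are in mm, angles in rad, forces in N, time in s.
With the tool pointing down it reaches from about 350 to 975 mm from the base axis. Payload 7.1 kg.
Tool frame: the origin (TCP) lies between the finger pads; the fingertips stand 19 mm ahead of it and the grasp point (between the pads) is the TCP; y points along the fingers, z is the direction in which the jaws open and shut, and the axes are right-handed (so a half turn about y gives the same grasp; the last joint's range is limited). The gripper opens to 88 mm and grips with 3 to 60 N. Pads are 20 mm wide; open, the fingers measure 115 mm over their backs; the gripper's body (75 mm by 178 mm) begins 61 mm behind the grasp point.
Start: joints at [1.216, 0.423, 1.63, -0, 1.089, -0.019], TCP at [205.921, 590.086, 241.675] pointing down, gripper open.
Joint ranges: [-3, 3], [-0.9, 2.11], [0.09, 2.58], [-1.31, 4.45], [0.11, 2.69], [-2.54, 2.54]. Speed limits (rad/s): [2.39, 2.39, 3.01, 3.14, 3.14, 3.14].

## Interface

Orientations are given as a rotation vector (axis times angle).
In Python, from workcell import ctrl gives the robot as it stands.
- The arm moves only by the tool servo_tool, never from a script. Its argument "moves" is text: rows parted by semicolons, each of 6 numbers parted by spaces: the shift along the world's x, y, z in m, then the turn, a rotation vector about the world's x, y, z in degrees. A call has 1 to 8 rows; each row is the pose to reach, as a shift and turn from the pose commanded when the call began; what a row does not reach only later rows make up. A row lasts 1/8 s, in which the tool goes at most 62.5 mm and 10.7 degrees, less where a joint would pass 70% of its speed; a pose out of reach is approached as far as the arm can. A call with a gripper value outside its range is refused whole. "hand" is the closure in counts, from 0 (fully open) to 255 (shut), set as the call begins (left out, the last holds). The fingers move at their own pace and stop on an object; the grip force is fixed at half the most. Time passes only in rows, so rows that repeat a pose let the fingers close. It gives the time, the measured TCP pose, the force and the opening at its end, in the units of the state.
- ctrl.get_obs(): the state, without advancing time (a new reading comes with each control period).
- ctrl.get_image(name): name is "side" or "top" or "wrist"; returns a dict with "pixels" (384x512x3 uint8, red, green, blue), "depth" (384x512 float32, mm along the optical axis (not along the pixel's ray), 0 where there is no reading), "vertical_fov" (degrees; the focal length in pixels is half the picture's height over the tangent of half this angle, whatever the lens; pixels are square), "cx", "cy" (the principal point, pixels), "xyz" and "attitude" of the camera in the world; the wrist camera has in their place "T_tool_cam" (4x4, takes a point from camera to tool coordinates, whose origin is the TCP and whose axes are the tool frame's). Camera axes: x right, y up, looking along -z (the intrinsics and any distortion apply to the point x, -y, -z); pixel columns grow to the right and rows downward; lengths in mm; the calibration is good to about 2 mm. A picture is of the moment at which its call begins: read the wrist's pose just before it.
- ctrl.close_job(): hands the job in, once; it reports no verdict.
The state is a dict: "t": time; "qpos": joint angles; "qvel": joint speeds; "joint_torque": joint torques, N m; "ee_pos": TCP position; "orientation": TCP orientation; "ft_force": force on the tool from outside, world axes, zero at the start; "moment": the same for the moment, N m; "width": finger opening in mm.
Only numpy, scipy, OpenCV 4.12 (cv2) and the standard library are available. Lean on these libraries where they do the work, as an engineer would, in place of code of your own. Each camera call takes 0.05 s, during which the arm holds its last target.

## Task

The little edge sander's belt is off: prop its sprung tensioner arm open, ready for a new belt. Take the wooden wedge from the rack and push it, thin end down, between the fixed steel stop and the ball on the short end of the arm, until the pointer at the arm's long end stands between the two long marks of the scale, then leave the wedge there upright, bearing flat on the stop and holding the arm. Push gently (less than 30 N on the stop or the arm), do not drive the pointer far past the marks, and leave the other things on the bench where they are.

Things in the scene. Friction and masses are not known exactly. Their poses are not given: they have to be found in the camera images.
- wedge: Wooden wedge, 24 mm wide (y), 112 tall, about 40 g, standing thin end down. Origin: bottom of the thin end, in the flat upright face, mid-width; x points from the flat face (x = 0) to the sloping face, z up. Thickness along x: 4 mm at z = 0, plus 0.35 mm per mm up to 25.7 mm at z = 62; above that a straight head 25.7 x 24 mm, to be gripped across the 24 mm (y) at about z = 95
- rack: Fixed dark wooden block 130 x 60 x 50 mm tall, origin at the centre of its underside. Two pockets with floors 5 mm up: the wedge stands in the one at x = -30 mm (loose, lifts straight out, its axes along the rack's), the dowel in the one at x = +35 mm
- sander: Fixed bench edge sander, base 220 x 380 mm, steel deck 50 mm up, two rollers, no belt; nothing on it is above 140 mm. Origin: centre of its underside. In place, the wedge's x and y lie along the sander's x and y, its flat face looking to -x
- tensioner: Sprung arm on an upright pivot of the sander; origin on the pivot axis at table height, centre-line 116 mm up. At rest its long end lies along the sander's +y, its short end along -y; its y axis is its long end. Pushing the ball to the sander's +x turns it counter-clockwise seen from above, by at most 0.34 rad. The spring pushes back at the ball with 5 N at rest, 9 N at 0.2 rad
- stop: Steel stop bolted to the deck on the ball's -x side, origin at the foot of its bracket's front, 50 mm up, level in y with the ball. A thick steel pad on it (20 mm wide, top 138 mm up) has the flat upright face, looking to the sander's +x, on which the wedge must bear. A screw sets the pad: its face is 12 to 16 mm in front of the origin, 5 to 9 mm from the resting ball's surface; feel for it. It does not yield
- nose (a point): centre of the steel ball (9 mm radius) on the short end of the arm, 50 mm from the pivot, 116 mm up
- pointer_tip (a point): tip of the pointer on the long end of the arm, 150 mm from the pivot, 116 mm up
- mark (a point): the point midway between the scale's two long marks, 150 mm from the pivot, at the pointer's height. The long marks lie 3.75 mm to either side, the short ones every 7.5 mm. The pointer starts about 20 to 33 mm to its +x side (sander's x) and moves towards -x. The scale can be turned about the pivot, so the place of the mark varies
- dowel: Bystander: short wooden dowel, 15 mm across, 80 mm tall, standing in the other hole of the wooden rack. Leave it alone.
- glue: Bystander: white plastic glue bottle, 56 mm across, 150 mm tall. Leave it alone.
- screwdriver: Bystander: screwdriver lying on the bench. Leave it alone.
- spanner: Bystander: spanner lying on the bench. Leave it alone.
- jar: Bystander: glass jar with a metal cap, 64 mm across, 75 mm tall. Leave it alone.
- offcut: Bystander: wooden offcut 50 x 110 x 30 mm. Leave it alone.
Mind the look-alikes: they are no part of the job. Leave any green look-alike of the wedge alone.

How it is judged:
By the outcome, as a careful person would: the job done as asked, in the order asked, and still so for the second after the job is handed in, with the robot touching nothing.
It also fails if it takes over 70 s, if anything falls off the work surface, if the arm or the gripper's body presses on something with over 40 N, if the wrist force passes 120 N, or if a joint passes its speed limit or range.

## Working session

There is one attempt and no reset: what is moved stays moved. The work goes in short steps, Python scripts to look and compute and a tool call to move; the robot and the scene stay as the last step left them, time stands still between calls to the robot, and variables do not carry over. Pictures are saved under pics/ and viewed, and the job is handed in when it is done.

Besides the shell and the picture viewer there is one more tool, called after "Emit:" as a command line: name --argument value ..., lists and objects as JSON in quotes. servo_tool: Moves the arm, as the interface text tells. Its arguments: {"type":"object","properties":{"moves":{"type":"string"},"hand":{"type":"number"}},"required":["moves"]}

```bash
mkdir -p pics; ls; python3 - <<'E'
from workcell import ctrl
import cv2,pickle
o=ctrl.get_obs();print(o)
for n in ["side","top","wrist"]:
    im=ctrl.get_image(n)
    pickle.dump(im,open(f"pics/{n}0.pkl","wb"))
    cv2.imwrite(f"pics/{n}0.png",im["pixels"][:,:,::-1])
    print(n,{k:v for k,v in im.items() if k not in("pixels","depth")})
E
```

```text
pics
{'t': 0.0, 'qpos': array([ 1.21601613e+00,  4.23858657e-01,  1.63066550e+00, -3.85306515e-05,
        1.08860437e+00, -1.90016822e-02]), 'qvel': array([ 1.53261111e-03,  6.02907926e-05,  4.68726825e-04, -1.15605243e-03,
        1.96795600e-03, -4.64173840e-04]), 'joint_torque': array([ 1.23993133e-03, -5.44632661e+01, -2.73662657e+01,  6.45179185e-02,
        2.28802644e-02, -1.31044276e-04]), 'ee_pos': array([205.74601947, 589.61458239, 240.90017949]), 'orientation': array([-1.55620825,  0.26373518, -0.26333798]), 'ft_force': array([ 0.61085282,  0.04139231, -0.58928264]), 'moment': array([-0.00873724, -0.00109239,  0.0106861 ]), 'width': 87.7073416084529}
side {'vertical_fov': 53.56748849114329, 'cx': 258.9144696651209, 'cy': 196.63263219360152, 'xyz': array([ 323.88187312, -577.65807757,  897.52468224]), 'attitude': array([ 0.72801143, -0.0744127 , -0.15354435])}
top {'vertical_fov': 56.36661179861156, 'cx': 257.1859696627409, 'cy': 192.9343583767474, 'xyz': array([256.85567601, 140.95835781, 921.11429218]), 'attitude': array([ 0.15663268, -0.15784774, -1.55345093])}
wrist {'vertical_fov': 60.06192143743348, 'cx': 254.83389021029978, 'cy': 188.9976152380977, 'T_tool_cam': array([[-1.65591096e-03, -9.52404778e-01, -3.04831751e-01,
        -8.40061689e+01],
       [-7.61664464e-04,  3.04833281e-01, -9.52405423e-01,
        -1.42653205e+02],
       [ 9.99998339e-01, -1.34491907e-03, -1.23018965e-03,
        -5.93032615e-01],
       [ 0.00000000e+00,  0.00000000e+00,  0.00000000e+00,
         1.00000000e+00]])}
```

View pics/side0.png

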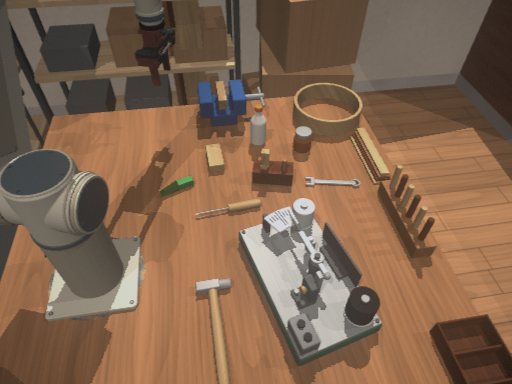

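View pics/top0.png

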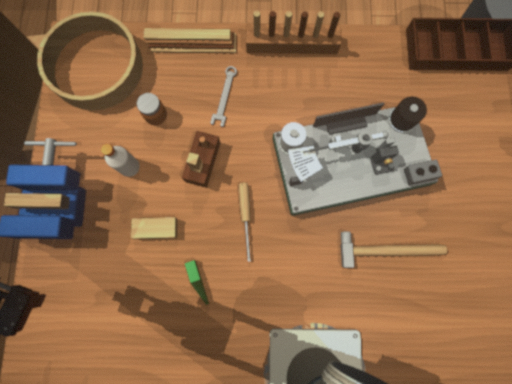

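View pics/wrist0.png

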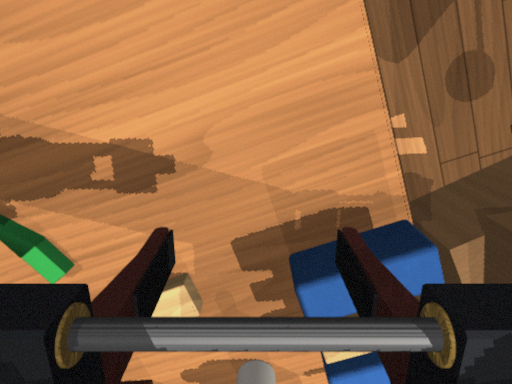

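```bash
cat > h.py <<'E'
import numpy as np,cv2,pickle
from scipy.spatial.transform import Rotation as R
def cam(im,obs=None):
    h,w=im["pixels"].shape[:2]
    f=h/2/np.tan(np.radians(im["vertical_fov"])/2)
    if "xyz" in im: Rm=R.from_rotvec(im["attitude"]).as_matrix(); t=np.array(im["xyz"])
    else:
        T=im["T_tool_cam"];Rt=R.from_rotvec(obs["orientation"]).as_matrix()
        Rm=Rt@T[:3,:3];t=Rt@T[:3,3]+obs["ee_pos"]
    return f,im["cx"],im["cy"],Rm,t
def plane(c,u,v,z):
    f,cx,cy,Rm,t=c
    d=Rm@np.array([(u-cx)/f,-(v-cy)/f,-1]); return t+d*(z-t[2])/d[2]
def dep(c,im,u,v):
    f,cx,cy,Rm,t=c;D=float(im["depth"][int(round(v)),int(round(u))])
    return t+Rm@np.array([(u-cx)/f,-(v-cy)/f,-1])*D
def proj(c,p):
    f,cx,cy,Rm,t=c;q=Rm.T@(np.array(p,float)-t);return np.array([cx-f*q[0]/q[2],cy+f*q[1]/q[2]])
def ang2(c1,p1,c2,p2):
    # nearest point of two rays
    def ray(c,p):
        f,cx,cy,Rm,t=c;d=Rm@np.array([(p[0]-cx)/f,-(p[1]-cy)/f,-1]);return t,d/np.linalg.norm(d)
    a,d=ray(c1,p1);b,e=ray(c2,p2)
    s=np.linalg.lstsq(np.array([d,-e]).T,b-a,rcond=None)[0]
    P,Q=a+s[0]*d,b+s[1]*e
    return (P+Q)/2,np.linalg.norm(P-Q)
def cloud(c,im):
    f,cx,cy,Rm,t=c;D=im["depth"];v,u=np.mgrid[:D.shape[0],:D.shape[1]]
    p=np.stack([(u-cx)/f*D,-(v-cy)/f*D,-D],-1)@Rm.T+t
    p[D<=0]=np.nan;return p
def crop(im,x0,y0,x1,y1,s,name):
    a=im["pixels"][y0:y1,x0:x1,::-1];cv2.imwrite(name,cv2.resize(a,None,fx=s,fy=s,interpolation=cv2.INTER_CUBIC))
def ld(n): return pickle.load(open(n,"rb"))
E
python3 - <<'E'
from h import *
t=ld("pics/top0.pkl");s=ld("pics/side0.pkl")
crop(t,170,80,450,220,2.8,"pics/tc.png");crop(s,230,130,390,360,2.6,"pics/sc.png")
crop(t,170,120,230,200,7,"pics/tr.png")
c=cam(t);P=cloud(c,t)
for u,v in [(300,300),(192,158),(200,137),(290,132),(195,270),(300,200),(355,95),(383,155),(409,112)]:
    print(u,v,P[v,u].round(1))
E
```

```text
300 300 [175.1  32.2  -1.1]
192 158 [502.1 294.6 116.1]
200 137 [565.5 283.5  85.1]
290 132 [567.7  65.4 119.7]
195 270 [245.  291.5  22.7]
300 200 [417.4  35.3  49.9]
355 95 [ 723.8 -126.6    2.4]
383 155 [ 515.5 -153.4  114. ]
409 112 [ 622.6 -220.7  117.9]
```

View pics/tc.png

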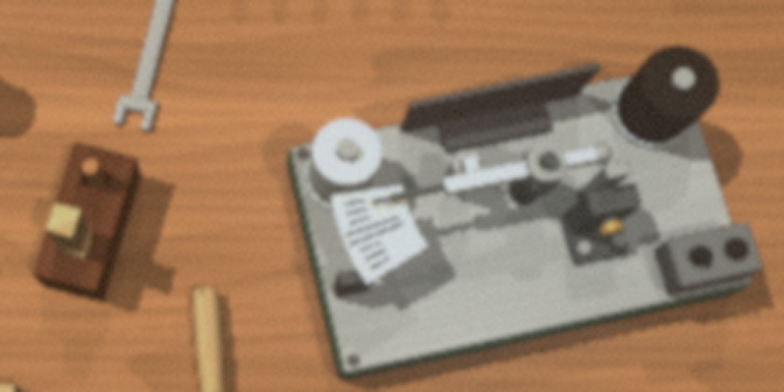

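View pics/sc.png

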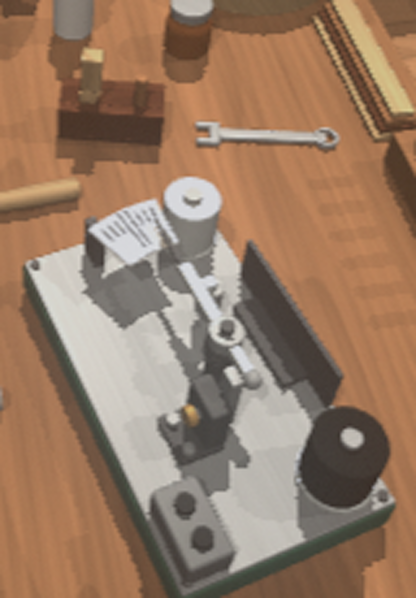

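View pics/tr.png

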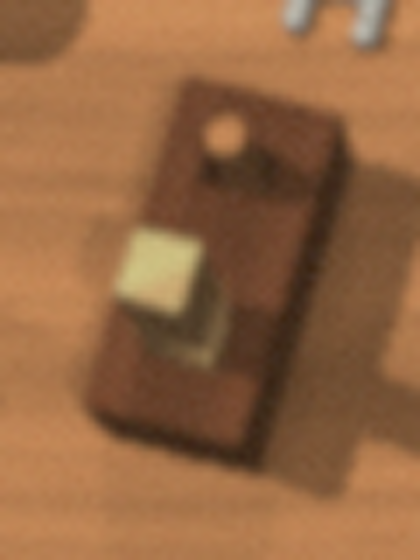

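```bash
python3 - <<'E'
from h import *
t=ld("pics/top0.pkl");c=cam(t);P=cloud(c,t)
Z=P[...,2]
def rect(m):
    q=P[m][:,:2].astype(np.float32); r=cv2.minAreaRect(q);return len(q),np.array(r[0]).round(1),np.array(r[1]).round(1),round(r[2],2)
v,u=np.mgrid[:384,:512]
roi=(u>175)&(u<225)&(v>125)&(v<190)
m=roi&(abs(Z-50)<4);print("rack",rect(m))
m=roi&(Z>110);print("wedge top",rect(m),np.median(P[m],0))
m=roi&(Z>80)&(Z<95)&(v<148);print("dowel",rect(m),np.median(P[m],0))
roi=(u>265)&(u<445)&(v>90)&(v<220)
m=roi&(Z>44)&(Z<54)
m=cv2.morphologyEx(m.astype(np.uint8),cv2.MORPH_OPEN,np.ones((3,3)))>0
print("deck",rect(m))
o=P[roi&(Z>55)&(Z<150)]
m=roi&(abs(Z-120)<8);print(rect(m))
E
```

```text
rack (868, array([528.3, 287. ]), array([ 60.4, 130.8]), 75.51)
wedge top (116, array([502.7, 293. ]), array([24.3, 25.7]), 75.49) [501.93670453 292.83107125 116.12473564]
dowel (28, array([561.6, 278.1]), array([13.1, 12.4]), 43.59) [561.08406718 277.85736239  85.1262113 ]
deck (7206, array([ 532.8, -104.7]), array([215.7, 375.2]), 12.93)
(1812, array([567.1, -96.9]), array([132.7, 357.5]), 13.03)
```

```bash
python3 - <<'E'
from h import *
Rm=R.from_rotvec([-1.55620825,  0.26373518, -0.26333798]).as_matrix();print(Rm.round(3))
# tool yaw: angle of tool x
print(np.degrees(np.arctan2(Rm[1,0],Rm[0,0])))
E
```

```text
[[ 0.944 -0.001  0.329]
 [-0.329 -0.001  0.944]
 [ 0.    -1.    -0.002]]
-19.237666521721277
```

```bash
python3 - <<'E'
from h import *
t=ld("pics/top0.pkl");c=cam(t);s=ld("pics/side0.pkl");cs=cam(s)
for n,q,z in [("pivot",(170+548/2.8,80+160/2.8),125),("ball",(170+603/2.8,80+155/2.8),116),("ptr",(170+375/2.8,80+203/2.8),116),("pad",(170+612/2.8,80+185/2.8),138)]:
    print(n,plane(c,*q,z).round(1))
for n,q in [("pivot",(230+227/2.6,130+328/2.6)),("ball",(230+254/2.6,130+379/2.6))]: print(n,plane(cs,*q,120 if n=="pivot" else 116).round(1))
E
```

```text
pivot [ 555.1 -111.4  125. ]
ball [ 563.5 -161.1  116. ]
ptr [518.7  32.7 116. ]
pad [ 529.3 -158.7  138. ]
pivot [ 557.7 -103.8  120. ]
ball [ 568.5 -157.4  116. ]
```

Emit:
servo_tool --moves "0.306 -0.657 0.030 0 0 32.2;0.306 -0.657 0.030 0 0 32.2;0.306 -0.657 0.030 0 0 32.2;0.306 -0.657 0.030 0 0 32.2;0.306 -0.657 0.030 0 0 32.2;0.306 -0.657 0.030 0 0 32.2;0.306 -0.657 0.030 0 0 32.2;0.306 -0.657 0.030 0 0 32.2"

```text
t: 1.15
ee_pos: [416.2, 137.9, 262.5]
orientation: [-1.563, -0.178, 0.177]
ft_force: [-0.1, -0.0, 0.3]
width: 88.0
```

Emit:
servo_tool --moves "0.094 -0.200 0.008 0 0 0;0.094 -0.200 0.008 0 0 0;0.094 -0.200 0.008 0 0 0;0.094 -0.200 0.008 0 0 0;0.094 -0.200 0.008 0 0 0;0.094 -0.200 0.008 0 0 0"

```text
t: 1.9
ee_pos: [509.0, -59.6, 269.9]
orientation: [-1.563, -0.177, 0.178]
ft_force: [-0.5, 0.0, -0.0]
width: 87.8
```

```bash
cat > shot.py <<'E'
import sys,pickle,cv2
from workcell import ctrl
from h import *
def shot(n,tag):
    o=ctrl.get_obs();im=ctrl.get_image(n);im["obs"]={k:o[k] for k in o}
    pickle.dump(im,open(f"pics/{n}{tag}.pkl","wb"));cv2.imwrite(f"pics/{n}{tag}.png",im["pixels"][:,:,::-1]);return im
if __name__=="__main__":
    for n in sys.argv[2:]: im=shot(n,sys.argv[1])
    o=ctrl.get_obs();print(o["t"],o["ee_pos"].round(2),o["orientation"].round(4),o["ft_force"].round(2),o["moment"].round(3),round(o["width"],2),o["qpos"].round(2))
    Rm=R.from_rotvec(o["orientation"]).as_matrix();print("yaw",np.degrees(np.arctan2(Rm[1,0],Rm[0,0])).round(2),"down",Rm[:,1].round(4))
E
python3 shot.py 1 wrist side
```

```text
2.0 [509.08 -59.06 270.08] [-1.563  -0.1781  0.1791] [-0.48 -0.02  0.75] [ 0.049  0.003 -0.021] 87.8 [-0.14  0.22  1.85  0.    1.07 -1.94]
yaw 13.03 down [-7.e-04  3.e-04 -1.e+00]
```

View pics/wrist1.png

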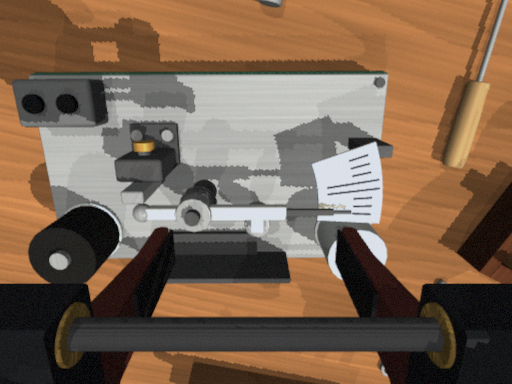

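```bash
python3 - <<'E'
from h import *
w=ld("pics/wrist1.pkl")
crop(w,270,130,400,230,6,"pics/wc1.png");crop(w,100,110,220,240,4.5,"pics/wc2.png")
E
```

```text
(no output)
```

View pics/wc1.png

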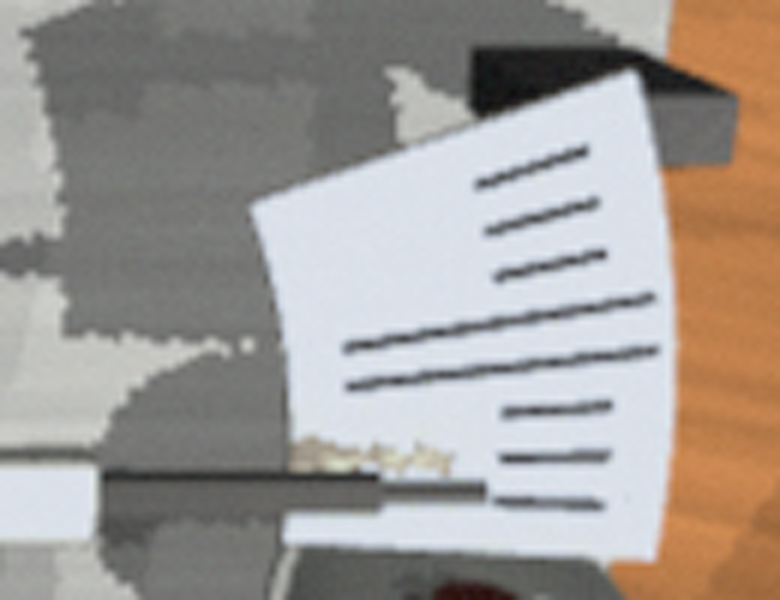

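View pics/wc2.png

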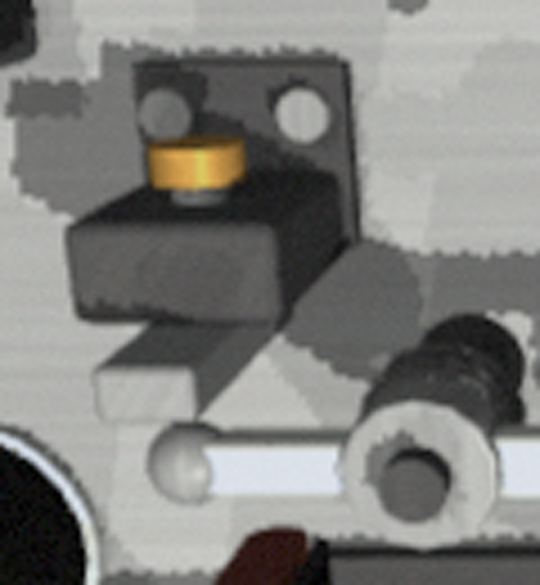

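```bash
python3 - <<'E'
from h import *
w=ld("pics/wrist1.pkl");c=cam(w,w["obs"]);P=cloud(c,w)
th=np.radians(13.03);ex=np.array([np.cos(th),np.sin(th),0]);ey=np.array([-np.sin(th),np.cos(th),0])
def S(p): return np.array([p@ex,p@ey,p[2]])
for n,(x,y) in dict(pad=(145,395),padside=(215,370),brk=(180,270),ball=(185,462),arm=(270,470),pivrim=(470,430),pivc=(413,480)).items():
    u,v=100+x/4.5,110+y/4.5; print(n,P[int(v),int(u)].round(1),S(P[int(v),int(u)]).round(1))
for n,(x,y) in dict(scale=(330,300),scale2=(600,480),tip=(480,490),ptr=(430,490)).items():
    u,v=270+x/6,130+y/6; print(n,P[int(v),int(u)].round(1))
# deck yaw check
Z=P[...,2];m=(abs(Z-50)<3);q=P[m][:,:2].astype(np.float32);print(cv2.minAreaRect(q))
# pad cloud
v,u=np.mgrid[:384,:512]
m=(u>115)&(u<150)&(v>185)&(v<208)&(Z>132)
q=P[m];print(len(q));sx=q@ex;sy=q@ey;print("pad S",np.percentile(sx,[0,2,98,100]),np.percentile(sy,[0,2,98,100]),np.median(Z[m]))
m=(u>128)&(u<150)&(v>200)&(v<225)&(Z>108)&(Z<130);q=P[m]
A=np.c_[2*q,np.ones(len(q))];s=np.linalg.lstsq(A,(q**2).sum(1),rcond=None)[0];print("ball",len(q),s[:3],np.sqrt(s[3]+s[:3]@s[:3]))
b=plane(c,141,213.5,116);print("ball",b,S(b))
pv=plane(c,100+413/4.5,110+480/4.5,P[int(110+480/4.5),int(100+413/4.5)][2]);print("piv",pv,S(pv))
tip=plane(c,270+487/6,130+490/6,116);print("tip",tip,S(tip))
for z in (105,110,116):
  for l in [((350,347),(652,297)),((350,386),(655,350))]:
    print(z,[S(plane(c,270+a/6,130+b/6,z)).round(2) for a,b in l])
E
```

```text
pad [ 543.8 -162.   137.9] [ 493.3 -280.5  137.9]
padside [ 541.6 -153.3  124.5] [ 493.1 -271.5  124.5]
brk [ 525.4 -164.7  115.6] [ 474.7 -278.9  115.6]
ball [ 563.2 -156.7  122.9] [ 513.4 -279.6  122.9]
arm [ 562.  -139.4  121. ] [ 516.1 -262.6  121. ]
pivrim [ 542.7 -100.4  123.7] [ 506.1 -220.2  123.7]
pivc [ 552.2 -109.3  132.7] [ 513.4 -231.   132.7]
scale [nan nan nan]
scale2 [517.6  58.7 107.1]
tip [520.   36.  117.1]
ptr [521.9  27.6 117. ]
((516.3651123046875, -12.256103515625), (236.34490966796875, 574.1976928710938), 8.904382705688477)
324
pad S [487.24458922 487.506269   498.31673545 500.0830685 ] [-290.74485799 -290.28001509 -271.34897281 -271.0796441 ] 137.12951976194688
ball 273 [ 565.7199078  -157.14690297  116.37712033] 8.507871432725327
ball [ 567.94650056 -158.30904999  116.        ] [ 517.63054886 -282.28283282  116.        ]
piv [ 552.72072479 -108.53518069  132.69079213] [ 514.01888055 -230.35771206  132.69079213]
tip [520.70841565  37.67988742 116.        ] [515.7966447  -80.68983429 116.        ]
105 [array([ 495.3 , -101.64,  105.  ]), array([486.89, -53.68, 105.  ])]
105 [array([ 501.97, -101.19,  105.  ]), array([495.82, -52.18, 105.  ])]
110 [array([ 493.73, -102.8 ,  110.  ]), array([485.45, -55.62, 110.  ])]
110 [array([ 500.28, -102.36,  110.  ]), array([494.24, -54.15, 110.  ])]
116 [array([ 491.83, -104.2 ,  116.  ]), array([483.72, -57.96, 116.  ])]
116 [array([ 498.26, -103.77,  116.  ]), array([492.33, -56.51, 116.  ])]
```

Emit:
servo_tool --moves "-0.054 0.364 -0.030 0 0 -27.5;-0.054 0.364 -0.030 0 0 -27.5;-0.054 0.364 -0.030 0 0 -27.5;-0.054 0.364 -0.030 0 0 -27.5;-0.054 0.364 -0.030 0 0 -27.5;-0.054 0.364 -0.030 0 0 -27.5;-0.054 0.364 -0.030 0 0 -27.5;-0.054 0.364 -0.030 0 0 -27.5"

```text
t: 3.0
ee_pos: [454.6, 304.5, 240.1]
orientation: [-1.563, 0.197, -0.197]
ft_force: [0.4, -0.0, -1.3]
width: 88.1
```

```bash
python3 shot.py 2 wrist; python3 - <<'E'
from h import *
w=ld("pics/wrist2.pkl");c=cam(w,w["obs"]);P=cloud(c,w);Z=P[...,2]
def rect(m):
    q=P[m][:,:2].astype(np.float32); r=cv2.minAreaRect(q);return len(q),np.array(r[0]).round(1),np.array(r[1]).round(1),round(r[2],2),np.median(P[m],0).round(1)
d=np.hypot(P[...,0]-503,P[...,1]-293)
print("wedge",rect((d<25)&(Z>110)&(Z<125)))
d=np.hypot(P[...,0]-528,P[...,1]-287)
print("rack",rect((d<78)&(abs(Z-50)<3)))
E
```

```text
3.05 [455.05 303.55 240.2 ] [-1.5623  0.1984 -0.198 ] [ 0.69 -0.45 -0.17] [0.015 0.003 0.005] 88.13 [ 0.57  0.31  1.8  -0.    1.03 -0.75]
yaw -14.46 down [-3.e-04 -6.e-04 -1.e+00]
wedge (757, array([501.2, 295.1]), array([23.4, 25.8]), 76.41, array([499.7, 295.5, 116.3]))
rack (4049, array([526.9, 288.8]), array([ 60. , 130.9]), 75.85, array([513.7, 292.7,  49.5]))
```

View pics/wrist2.png

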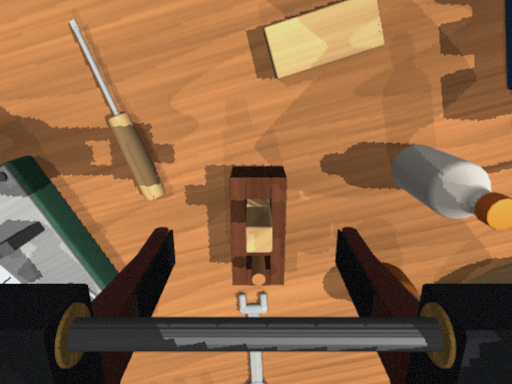

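```bash
python3 - <<'E'
from h import *
w=ld("pics/wrist2.pkl");crop(w,215,155,305,300,4,"pics/wc3.png")
E
```

```text
(no output)
```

View pics/wc3.png

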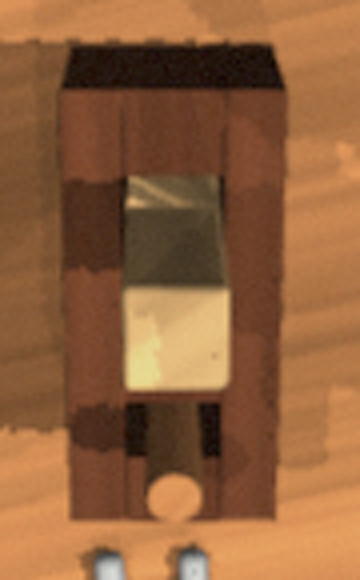

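Emit:
servo_tool --moves "0.0465 -0.009 -0.040 0 0 0;0.0465 -0.009 -0.060 0 0 0;0.0465 -0.009 -0.060 0 0 0"

```text
t: 3.42
ee_pos: [501.7, 292.5, 178.9]
orientation: [-1.564, 0.204, -0.199]
ft_force: [-0.8, -0.2, -0.5]
width: 87.7
```

```bash
python3 shot.py 3 
```

```text
3.425 [501.66 292.47 178.86] [-1.5638  0.2036 -0.1988] [-0.75 -0.22 -0.49] [ 0.022 -0.056  0.043] 87.75 [ 0.51  0.44  1.77 -0.    0.93 -0.81]
yaw -14.68 down [-0.0033 -0.002  -1.    ]
```

Emit:
servo_tool --moves "0 0.0015 -0.050 0 0 0;0 0.0015 -0.080 0 0 0;0 0.0015 -0.080 0 0 0;0 0.0015 -0.080 0 0 0"

```text
t: 3.92
ee_pos: [503.2, 296.5, 102.1]
orientation: [-1.56, 0.198, -0.201]
ft_force: [0.3, 0.6, 0.3]
width: 87.7
```

```bash
python3 shot.py 3 wrist
```

```text
3.975 [503.38 296.69 102.36] [-1.5597  0.1975 -0.2014] [ 0.27 -0.63  0.5 ] [ 0.071 -0.013  0.006] 87.61 [ 0.51  0.55  1.8  -0.    0.78 -0.8 ]
yaw -14.56 down [ 0.0027  0.0015 -1.    ]
```

View pics/wrist3.png

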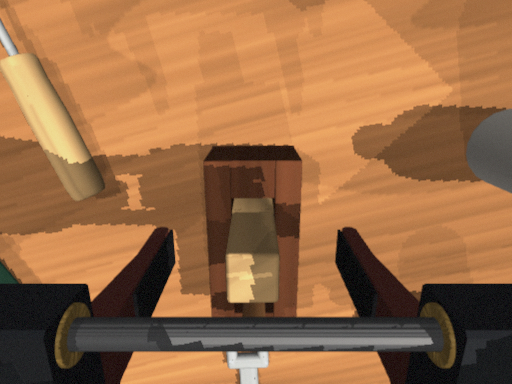

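Emit:
servo_tool --moves "0 0 0 0 0 0;0 0 0 0 0 0;0 0 0 0 0 0;0 0 0 0 0 0;0 0 0 0 0 0;0 0 0 0 0 0;0 0 0 0 0 0" --hand 255

```text
t: 4.85
ee_pos: [502.2, 296.3, 100.2]
orientation: [-1.562, 0.199, -0.199]
ft_force: [-0.6, -0.4, 0.1]
width: 23.7
```

```bash
python3 shot.py 4
```

```text
4.85 [502.21 296.32 100.17] [-1.5617  0.1993 -0.1991] [-0.58 -0.45  0.13] [0.045 0.026 0.065] 23.67 [ 0.51  0.56  1.81  0.    0.78 -0.8 ]
yaw -14.54 down [-1.e-04 -0.e+00 -1.e+00]
```

Emit:
servo_tool --moves "0 0 0.040 0 0 0;0 0 0.100 0 0 0;0 0 0.160 0 0 0;0.064 -0.453 0.160 0 0 27.5;0.064 -0.453 0.160 0 0 27.5;0.064 -0.453 0.160 0 0 27.5;0.064 -0.453 0.160 0 0 27.5;0.064 -0.453 0.160 0 0 27.5"

```text
t: 5.85
ee_pos: [545.0, -7.0, 260.4]
orientation: [-1.563, -0.178, 0.177]
ft_force: [1.0, -0.4, -0.6]
width: 23.7
```

```bash
python3 shot.py 5
```

```text
5.85 [544.97  -6.99 260.4 ] [-1.5635 -0.1781  0.1775] [ 1.   -0.39 -0.61] [ 0.038 -0.001  0.022] 23.7 [-0.03  0.28  1.79  0.    1.07 -1.83]
yaw 12.97 down [ 4.e-04  0.e+00 -1.e+00]
```

Emit:
servo_tool --moves "0.0205 -0.145 0 0 0 0;0.0205 -0.145 0 0 0 0;0.0205 -0.145 0 0 0 0;0.0205 -0.145 0 0 0 0;0.0205 -0.145 0 0 0 0"

```text
t: 6.48
ee_pos: [565.2, -148.7, 260.0]
orientation: [-1.563, -0.178, 0.179]
ft_force: [-0.6, -0.2, -0.0]
width: 23.8
```

```bash
python3 shot.py 6 wrist top side
```

```text
6.625 [ 565.45 -148.5   260.29] [-1.5631 -0.179   0.1792] [-0.54  0.08  0.29] [0.064 0.012 0.035] 23.69 [-0.28  0.34  1.71  0.    1.09 -2.08]
yaw 13.07 down [-2.e-04  3.e-04 -1.e+00]
```

View pics/wrist6.png

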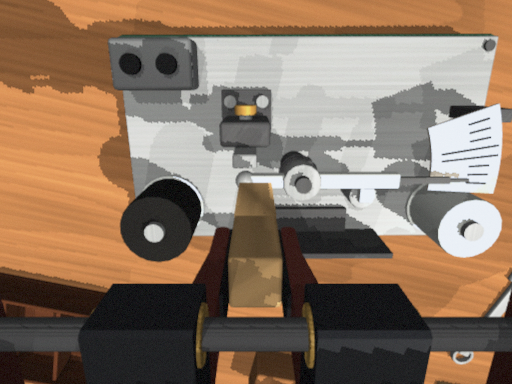

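View pics/top6.png

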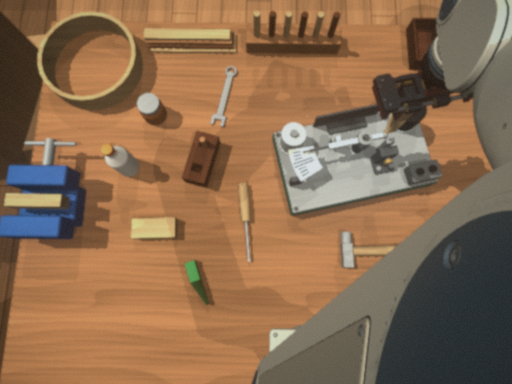

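View pics/side6.png

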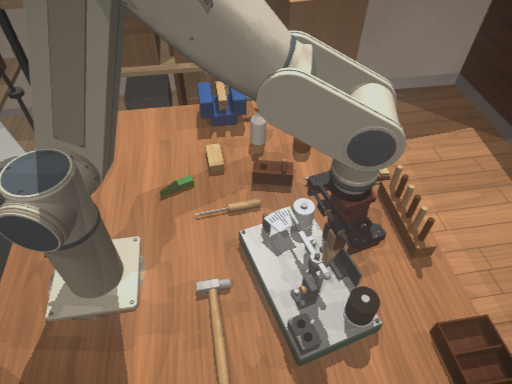

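```bash
cat > wf.py <<'E'
import sys
from h import *
th=np.radians(13.03);ex=np.array([np.cos(th),np.sin(th),0]);ey=np.array([-np.sin(th),np.cos(th),0])
w=ld(f"pics/wrist{sys.argv[1]}.pkl");o=w["obs"];c=cam(w,o);P=cloud(c,w)
Rt=R.from_rotvec(o["orientation"]).as_matrix()
L=(P-o["ee_pos"])@Rt  # tool coords
m=(abs(L[...,2])<9)&(L[...,0]<-5)&(L[...,0]>-25)&(L[...,1]>-8)&(L[...,1]<85)&(np.arange(384)[:,None]>180)
q=L[m];print(len(q))
A=np.c_[np.ones(len(q)),q[:,1],q[:,2]];s,*_=np.linalg.lstsq(A,q[:,0],rcond=None)
r=q[:,0]-A@s;k=abs(r)<2;s,*_=np.linalg.lstsq(A[k],q[k,0],rcond=None)
print("flat face tool x at TCP, slope/y, slope/z",s.round(4),"rms",r[k].std().round(2), "lowest y",q[:,1].max().round(1))
e=o["ee_pos"];print("TCP S",[e@ex,e@ey,e[2]])
print("face S x at TCP/bottom",e@ex+s[0],e@ex+s[0]+95*s[1])
E
python3 wf.py 6
```

```text
2015
flat face tool x at TCP, slope/y, slope/z [-1.30167e+01 -7.00000e-03 -2.20000e-03] rms 0.26 lowest y 85.0
TCP S [np.float64(517.1044204196414), np.float64(-272.2822217585982), np.float64(260.030306674023)]
face S x at TCP/bottom 504.0876894636667 503.42532022597754
```

Emit:
servo_tool --moves "0.0018 -0.008 -0.010 0 0 0;0.0018 -0.008 -0.025 0 0 0;0.0018 -0.008 -0.033 0 0 0;0.0018 -0.008 -0.033 0 0 0"

```text
t: 7.12
ee_pos: [566.6, -157.9, 226.0]
orientation: [-1.563, -0.176, 0.179]
ft_force: [-1.1, 0.6, -0.7]
width: 23.9
```

```bash
python3 shot.py 7 wrist; python3 wf.py 7; python3 - <<'E'
from h import *
w=ld("pics/wrist7.pkl");crop(w,190,100,320,230,4.5,"pics/wc7.png")
E
```

```text
7.175 [ 567.05 -158.02  226.66] [-1.563  -0.1767  0.1783] [ 0.2  -0.32 -0.21] [ 0.082 -0.037 -0.031] 23.85 [-0.29  0.39  1.72  0.    1.03 -2.09]
yaw 12.96 down [-1.1e-03  3.0e-04 -1.0e+00]
2013
flat face tool x at TCP, slope/y, slope/z [-1.29992e+01 -7.30000e-03 -2.00000e-03] rms 0.26 lowest y 84.9
TCP S [np.float64(516.4608962024026), np.float64(-281.57382516723504), np.float64(225.96559698219232)]
face S x at TCP/bottom 503.46169761550107 502.772259290787
```

View pics/wc7.png

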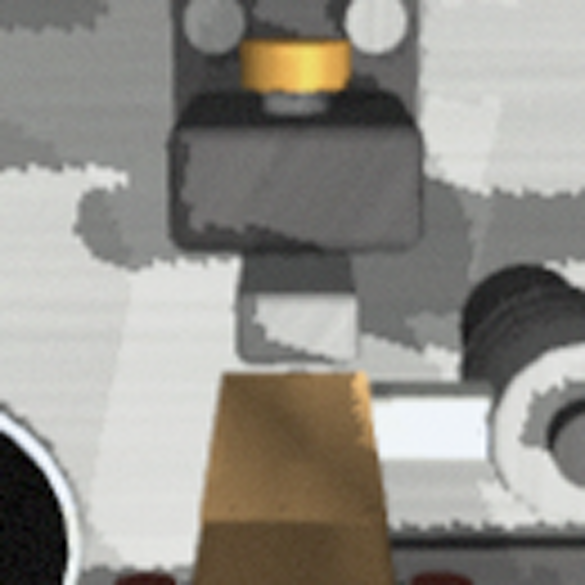

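Emit:
servo_tool --moves "-0.0005 -0.0001 -0.002 0 0 0;-0.001 -0.0002 -0.004 0 0 0;-0.0015 -0.0003 -0.004 0 0 0;-0.0015 -0.0003 -0.004 0 0 0"

```text
t: 7.68
ee_pos: [565.8, -158.4, 223.4]
orientation: [-1.564, -0.178, 0.177]
ft_force: [-0.2, -0.1, -1.0]
width: 23.8
```

Emit:
servo_tool --moves "-0.0004 -0.0001 0 0 0 0;-0.0004 -0.0001 0 0 0 0"

```text
t: 7.92
ee_pos: [565.4, -158.5, 223.3]
orientation: [-1.564, -0.178, 0.178]
ft_force: [0.1, 0.6, -0.6]
width: 23.5
```

Emit:
servo_tool --moves "-0.0004 -0.0001 0 0 0 0;-0.0004 -0.0001 0 0 0 0"

```text
t: 8.18
ee_pos: [565.0, -158.6, 223.3]
orientation: [-1.563, -0.178, 0.178]
ft_force: [-0.3, 0.3, 0.5]
width: 23.8
```

Emit:
servo_tool --moves "-0.0004 -0.0001 0 0 0 0;-0.0004 -0.0001 0 0 0 0"

```text
t: 8.43
ee_pos: [564.6, -158.7, 223.3]
orientation: [-1.564, -0.178, 0.178]
ft_force: [-0.4, 0.6, 0.2]
width: 23.6
```

Emit:
servo_tool --moves "-0.0004 -0.0001 0 0 0 0;-0.0004 -0.0001 0 0 0 0"

```text
t: 8.68
ee_pos: [564.2, -158.8, 223.2]
orientation: [-1.563, -0.178, 0.178]
ft_force: [0.2, 1.4, -1.1]
width: 23.9
```

Emit:
servo_tool --moves "-0.0004 -0.0001 0 0 0 0;-0.0004 -0.0001 0 0 0 0"

```text
t: 8.93
ee_pos: [563.8, -158.9, 223.3]
orientation: [-1.564, -0.178, 0.178]
ft_force: [0.1, 0.1, -0.9]
width: 23.9
```

Emit:
servo_tool --moves "-0.0004 -0.0001 0 0 0 0;-0.0004 -0.0001 0 0 0 0"

```text
t: 9.18
ee_pos: [563.5, -159.0, 223.3]
orientation: [-1.564, -0.178, 0.177]
ft_force: [0.3, 0.2, -0.8]
width: 23.9
```

Emit:
servo_tool --moves "-0.0004 -0.0001 0 0 0 0;-0.0004 -0.0001 0 0 0 0"

```text
t: 9.43
ee_pos: [563.4, -159.0, 223.4]
orientation: [-1.564, -0.178, 0.177]
ft_force: [2.4, 0.8, -0.3]
width: 24.0
```

Emit:
servo_tool --moves "-0.0004 -0.0001 0 0 0 0;-0.0004 -0.0001 0 0 0 0"

```text
t: 9.68
ee_pos: [563.2, -159.1, 223.4]
orientation: [-1.564, -0.179, 0.176]
ft_force: [3.7, 2.1, -1.8]
width: 24.1
```

```bash
python3 shot.py 8 wrist; python3 wf.py 8
```

```text
9.725 [ 563.19 -159.1   223.42] [-1.5636 -0.1787  0.1765] [ 5.18  1.23 -3.59] [ 0.489 -1.218  0.008] 24.27 [-0.3   0.39  1.74  0.    1.02 -2.09]
yaw 12.96 down [ 0.0014  0.     -1.    ]
2021
flat face tool x at TCP, slope/y, slope/z [-1.29823e+01 -4.70000e-03 -2.30000e-03] rms 0.26 lowest y 85.0
TCP S [np.float64(512.8283927450263), np.float64(-281.99633015399985), np.float64(223.4379802503993)]
face S x at TCP/bottom 499.8460904692894 499.4016227468741
```

Emit:
servo_tool --moves "0.0008 0.0002 0 0 0 0;0.0008 0.0002 -0.004 0 0 0;0.0008 0.0002 -0.008 0 0 0;0.0008 0.0002 -0.012 0 0 0;0.0008 0.0002 -0.015 0 0 0"

```text
t: 10.35
ee_pos: [563.5, -159.0, 208.0]
orientation: [-1.564, -0.178, 0.177]
ft_force: [2.8, -0.1, 1.1]
width: 23.7
```

Emit:
servo_tool --moves "0 0 -0.003 0 0 0;0 0 -0.006 0 0 0;0 0 -0.008 0 0 0"

```text
t: 10.72
ee_pos: [563.6, -159.2, 200.8]
orientation: [-1.564, -0.178, 0.178]
ft_force: [-0.1, -0.5, 8.5]
width: 24.1
```

```bash
python3 shot.py 9 wrist; python3 wf.py 9; python3 - <<'E'
from h import *
w=ld("pics/wrist9.pkl");crop(w,190,100,510,230,2.4,"pics/wc9.png")
E
```

```text
10.775 [ 563.48 -159.2   200.59] [-1.564  -0.1779  0.1776] [2.58 0.38 3.34] [ 0.034 -0.638  0.029] 23.98 [-0.3   0.42  1.75 -0.    0.97 -2.09]
yaw 12.97 down [ 2.e-04 -5.e-04 -1.e+00]
2184
flat face tool x at TCP, slope/y, slope/z [-1.27129e+01 -3.73000e-02 -6.90000e-03] rms 0.96 lowest y 67.1
TCP S [np.float64(513.176726917565), np.float64(-282.15358509392036), np.float64(200.80360578853137)]
face S x at TCP/bottom 500.46381753844645 496.923960917353
```

View pics/wc9.png

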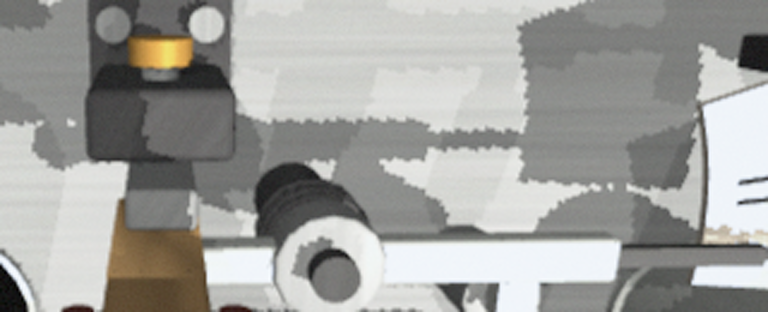

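Emit:
servo_tool --moves "0 0 -0.002 0 0 0;0 0 -0.004 0 0 0;0 0 -0.006 0 0 0;0 0 -0.006 0 0 0"

```text
t: 11.28
ee_pos: [563.5, -159.4, 194.7]
orientation: [-1.564, -0.178, 0.177]
ft_force: [1.9, -1.1, 4.3]
width: 24.1
```

```bash
python3 shot.py 10 wrist top; python3 - <<'E'
from h import *
w=ld("pics/wrist10.pkl");crop(w,190,100,510,230,2.4,"pics/wc10.png")
w=ld("pics/top10.pkl");crop(w,270,95,410,195,5.5,"pics/tc10.png")
E
```

```text
11.375 [ 563.53 -159.34  194.68] [-1.5643 -0.178   0.1774] [ 1.27 -0.56  5.48] [-0.168 -0.409  0.03 ] 23.83 [-0.3   0.42  1.75 -0.    0.96 -2.09]
yaw 12.97 down [ 5.e-04 -7.e-04 -1.e+00]
```

View pics/wc10.png

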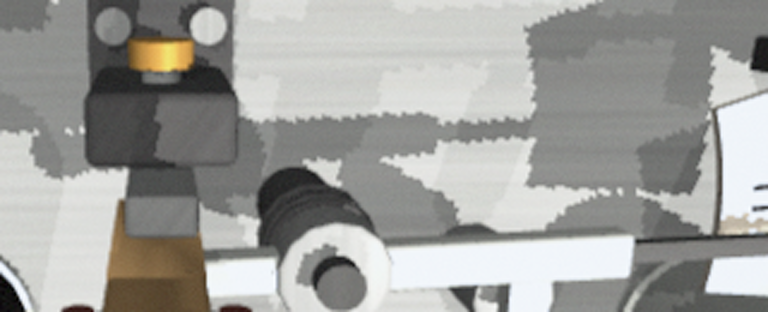

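View pics/tc10.png

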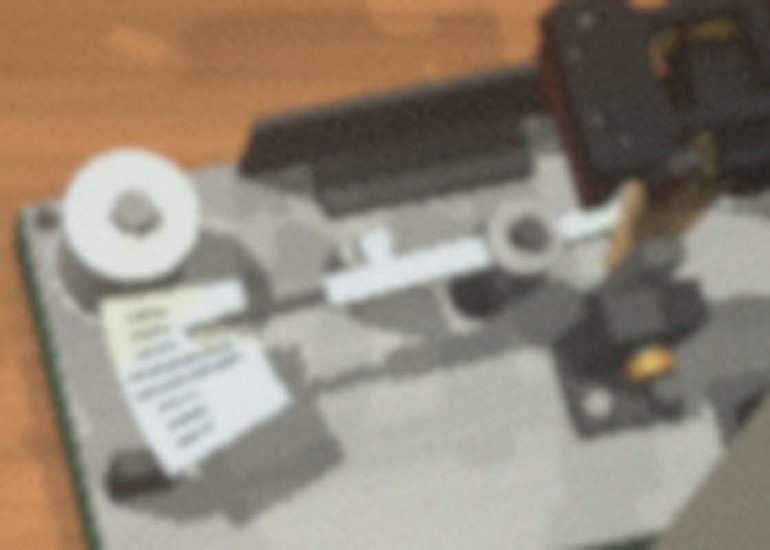

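Emit:
servo_tool --moves "0 0 -0.002 0 0 0;0 0 -0.004 0 0 0;0 0 -0.006 0 0 0;0 0 -0.006 0 0 0"

```text
t: 11.88
ee_pos: [563.5, -159.3, 188.6]
orientation: [-1.564, -0.178, 0.177]
ft_force: [1.1, -0.2, 5.7]
width: 23.9
```

```bash
python3 shot.py 11 wrist top; cat > arm.py <<'E'
import sys
from h import *
th=np.radians(13.0);ex=np.array([np.cos(th),np.sin(th),0]);ey=np.array([-np.sin(th),np.cos(th),0])
for n in sys.argv[1:]:
    w=ld(f"pics/{n}.pkl");c=cam(w,w.get("obs"));P=cloud(c,w);hsv=cv2.cvtColor(w["pixels"],cv2.COLOR_RGB2HSV)
    sx=P@ex;sy=P@ey
    m=(P[...,2]>113)&(P[...,2]<125)&(abs(sx-508)<25)&(hsv[...,1]<50)&(hsv[...,2]>110)
    a=m&(sy>-212)&(sy<-160)
    q=np.c_[sx[a],sy[a]];u,s,vt=np.linalg.svd(q-q.mean(0));d=vt[0]*np.sign(vt[0][1])
    print(n,len(q),"theta fit",np.arctan2(-d[0],d[1]).round(4),"centre",q.mean(0).round(1),"theta from pivot(515.2,-230.4)",np.arctan2(515.2-q.mean(0)[0],q.mean(0)[1]+230.4).round(4))
E
python3 arm.py wrist1 wrist6 wrist7 wrist9 wrist10 wrist11 top0 top10 top11
python3 - <<'E'
from h import *
w=ld("pics/top11.pkl");crop(w,270,95,410,195,5.5,"pics/tc11.png")
E
```

```text
11.975 [ 563.51 -159.28  188.6 ] [-1.5641 -0.1779  0.1774] [ 1.09 -0.49  5.15] [-0.124 -0.44   0.005] 23.91 [-0.3   0.43  1.76 -0.    0.95 -2.09]
yaw 12.97 down [ 4.e-04 -6.e-04 -1.e+00]
wrist1 859 theta fit -0.1045 centre [ 516.8 -183.8] theta from pivot(515.2,-230.4) -0.0341
wrist6 1070 theta fit -0.1036 centre [ 516.3 -183.5] theta from pivot(515.2,-230.4) -0.0238
wrist7 1361 theta fit -0.1141 centre [ 516.1 -184.2] theta from pivot(515.2,-230.4) -0.0203
wrist9 1646 theta fit -0.0964 centre [ 515.6 -183.8] theta from pivot(515.2,-230.4) -0.0095
wrist10 1805 theta fit -0.0954 centre [ 514.1 -183.4] theta from pivot(515.2,-230.4) 0.0231
wrist11 1924 theta fit -0.049 centre [ 512.  -183.3] theta from pivot(515.2,-230.4) 0.0668
top0 160 theta fit -0.0963 centre [ 516.8 -184.4] theta from pivot(515.2,-230.4) -0.034
top10 168 theta fit -0.1187 centre [ 515.3 -183.7] theta from pivot(515.2,-230.4) -0.0016
top11 173 theta fit -0.0859 centre [ 513.5 -183.3] theta from pivot(515.2,-230.4) 0.0356
```

View pics/tc11.png

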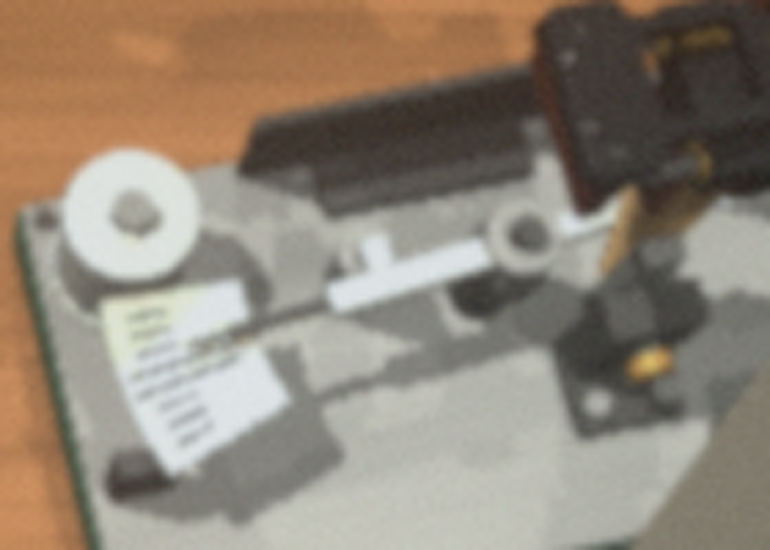

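Emit:
servo_tool --moves "0 0 -0.002 0 0 0;0 0 -0.004 0 0 0;0 0 -0.004 0 0 0"

```text
t: 12.35
ee_pos: [563.5, -159.3, 184.7]
orientation: [-1.564, -0.178, 0.177]
ft_force: [1.9, -0.6, 5.3]
width: 23.9
```

```bash
python3 shot.py 12 wrist top; python3 arm.py wrist12 top12
python3 - <<'E'
from h import *
w=ld("pics/top12.pkl");crop(w,280,130,350,185,11,"pics/tc12.png")
w=ld("pics/top0.pkl");crop(w,280,130,350,185,11,"pics/tc0.png")
E
```

```text
12.45 [ 563.52 -159.31  184.71] [-1.5641 -0.178   0.1774] [-0.13 -0.34  6.68] [-0.139 -0.407  0.083] 23.89 [-0.3   0.44  1.76 -0.    0.94 -2.09]
yaw 12.97 down [ 4.e-04 -6.e-04 -1.e+00]
wrist12 2019 theta fit -0.0149 centre [ 510.7 -183.3] theta from pivot(515.2,-230.4) 0.0951
top12 167 theta fit -0.0546 centre [ 512.1 -183. ] theta from pivot(515.2,-230.4) 0.0655
```

View pics/tc12.png

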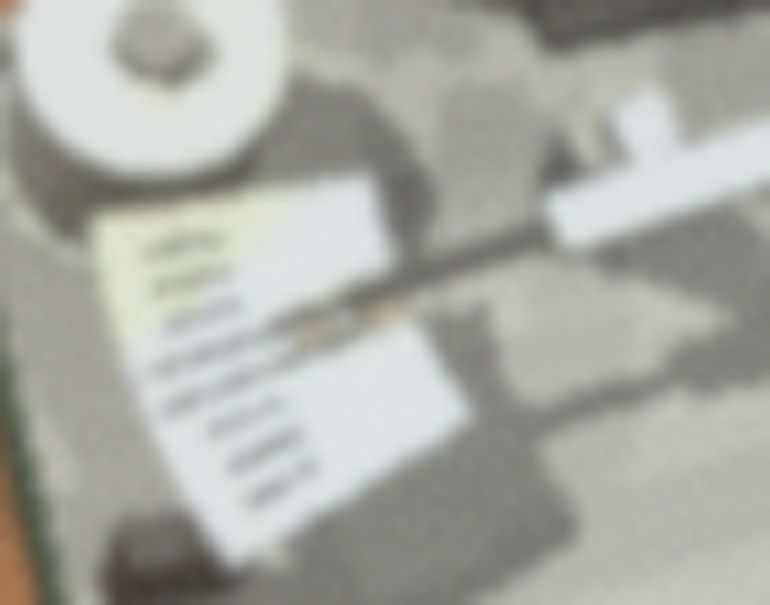

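View pics/tc0.png

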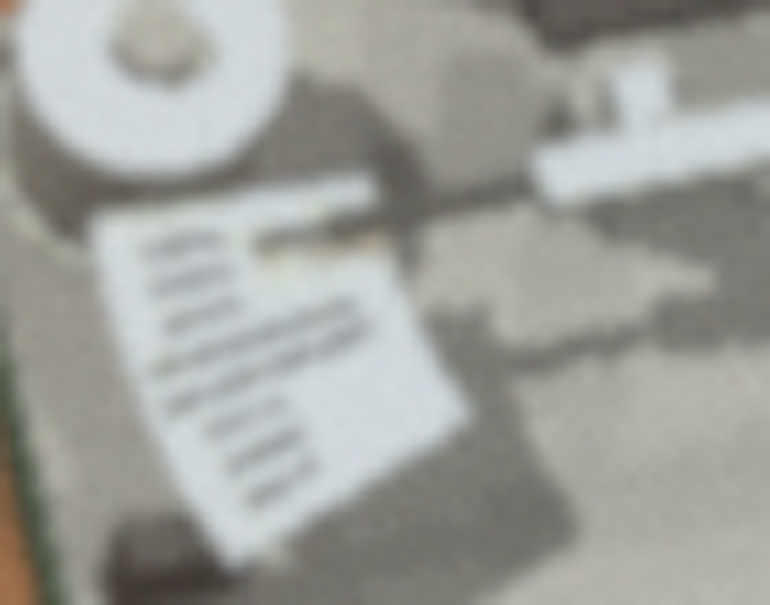

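```bash
python3 - <<'E'
from h import *
th=np.radians(13.03);ex=np.array([np.cos(th),np.sin(th),0]);ey=np.array([-np.sin(th),np.cos(th),0])
w=ld("pics/top12.pkl");c=cam(w);P=cloud(c,w)
def S(u,v,z):
    p=plane(c,280+u/11-.45,130+v/11-.45,z);return np.array([p@ex,p@ey])
print("scale z",[P[int(130+v/11),int(280+u/11)][2] for u,v in[(170,300),(250,480),(360,390)]],"ptr z",[P[int(130+v/11),int(280+u/11)][2] for u,v in[(300,315),(450,262)]])
for n,q,z in [("tip12",(270,325),116),("ptr12",(530,238),116),("tip0",(258,245),116),("up a",(160,365),107.2),("up b",(350,305),107.2),("lo a",(175,405),107.2),("lo b",(365,338),107.2)]:print(n,S(*q,z).round(1))
pv=plane(c,170+548/2.8,80+160/2.8,132.7);print(pv@ex,pv@ey)
E
```

```text
scale z [np.float64(110.32872429151996), np.float64(109.76577409668073), np.float64(107.11005850256697)] ptr z [np.float64(116.74335487903363), np.float64(119.39403886146386)]
tip12 [497.  -81.6]
ptr12 [ 503.9 -140.5]
tip0 [514.8 -83.4]
up a [495.7 -58.2]
up b [ 500.  -101.3]
lo a [486.4 -59.3]
lo b [ 492.1 -102.6]
513.4264094116405 -230.68999488572814
```

Emit:
servo_tool --moves "0 0 -0.0015 0 0 0;0 0 -0.003 0 0 0;0 0 -0.003 0 0 0"

```text
t: 12.82
ee_pos: [563.5, -159.3, 181.9]
orientation: [-1.564, -0.178, 0.177]
ft_force: [0.4, -0.9, 7.3]
width: 23.8
```

```bash
python3 shot.py 13 wrist top; python3 arm.py wrist13 top13
python3 - <<'E'
from h import *
w=ld("pics/top13.pkl");crop(w,280,130,350,185,11,"pics/tc13.png")
E
```

```text
12.925 [ 563.53 -159.33  181.88] [-1.5642 -0.178   0.1774] [ 0.24 -1.05  7.77] [-0.04  -0.275  0.011] 23.85 [-0.3   0.44  1.76 -0.    0.94 -2.09]
yaw 12.97 down [ 5.e-04 -7.e-04 -1.e+00]
wrist13 2090 theta fit 0.0097 centre [ 509.6 -183.3] theta from pivot(515.2,-230.4) 0.1177
top13 167 theta fit -0.0121 centre [ 511.  -182.9] theta from pivot(515.2,-230.4) 0.0887
```

View pics/tc13.png

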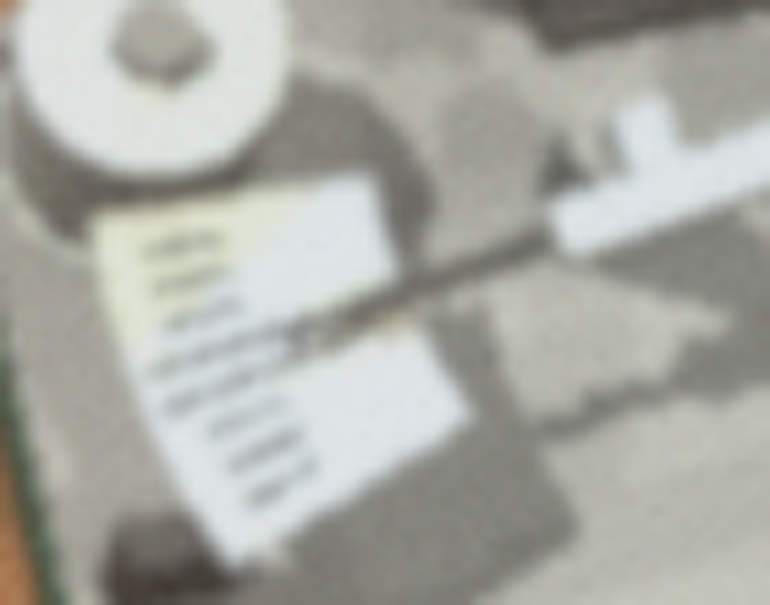

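View pics/wrist13.png

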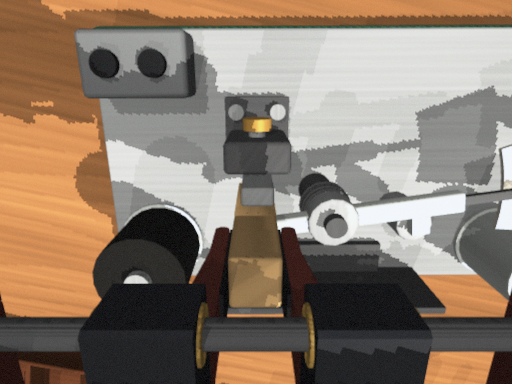

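Emit:
servo_tool --moves "0 0 0 0 0 0;0 0 0 0 0 0;0 0 0 0 0 0;0 0 0 0 0 0;0 0 0 0 0 0" --hand 100

```text
t: 13.55
ee_pos: [563.3, -158.9, 181.1]
orientation: [-1.563, -0.177, 0.178]
ft_force: [0.2, -0.5, 0.3]
width: 53.2
```

```bash
python3 shot.py 14 wrist top; python3 arm.py wrist14 top14;python3 wf.py 14
```

```text
13.65 [ 563.37 -158.96  181.23] [-1.5635 -0.1776  0.1777] [ 0.11  1.17 -0.33] [ 0.036  0.007 -0.049] 53.69 [-0.3   0.44  1.76 -0.    0.94 -2.09]
yaw 12.96 down [-1.e-04  0.e+00 -1.e+00]
wrist14 2034 theta fit -0.002 centre [ 510.3 -183.2] theta from pivot(515.2,-230.4) 0.1033
top14 167 theta fit -0.0308 centre [ 511.5 -183.1] theta from pivot(515.2,-230.4) 0.0776
2012
flat face tool x at TCP, slope/y, slope/z [-1.30036e+01 -8.24000e-02 -2.50000e-03] rms 1.1 lowest y 59.2
TCP S [np.float64(512.9506206663809), np.float64(-281.8454136029487), np.float64(181.14526259580555)]
face S x at TCP/bottom 499.94702621052113 492.1149400861301
```

View pics/wrist14.png

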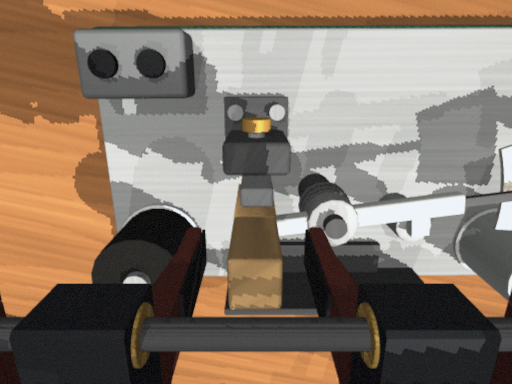

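Emit:
servo_tool --moves "0 0 0.020 0 0 0;0 0 0.060 0 0 0;0 0 0.100 0 0 0;-0.054 0.100 0.100 0 0 0;-0.054 0.100 0.100 0 0 0;-0.054 0.100 0.100 0 0 0;-0.054 0.100 0.100 0 0 0"

```text
t: 14.52
ee_pos: [509.9, -59.1, 281.6]
orientation: [-1.564, -0.179, 0.177]
ft_force: [1.3, -0.3, 0.3]
width: 53.1
```

```bash
python3 shot.py 15 wrist side; python3 arm.py wrist15;python3 - <<'E'
from h import *
w=ld("pics/wrist15.pkl");crop(w,270,120,400,220,6,"pics/wc15.png");crop(w,80,100,210,270,3.5,"pics/wd15.png")
w=ld("pics/side15.pkl");crop(w,250,190,390,350,4,"pics/sc15.png")
E
```

```text
14.625 [510.09 -59.73 281.35] [-1.5638 -0.1775  0.1766] [ 0.23  1.04 -0.54] [ 0.065 -0.047 -0.04 ] 53.47 [-0.14  0.21  1.84 -0.    1.09 -1.94]
yaw 12.92 down [ 5.e-04 -2.e-04 -1.e+00]
wrist15 877 theta fit -0.0215 centre [ 511.2 -183.3] theta from pivot(515.2,-230.4) 0.0853
```

View pics/wrist15.png

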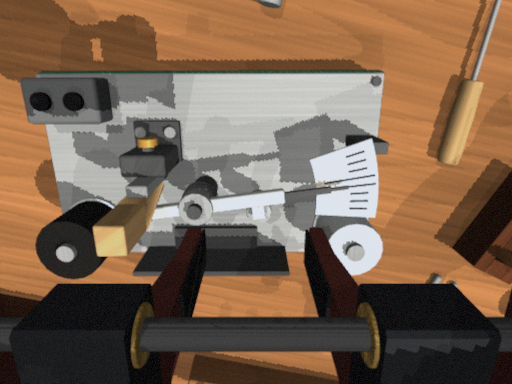

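View pics/wc15.png

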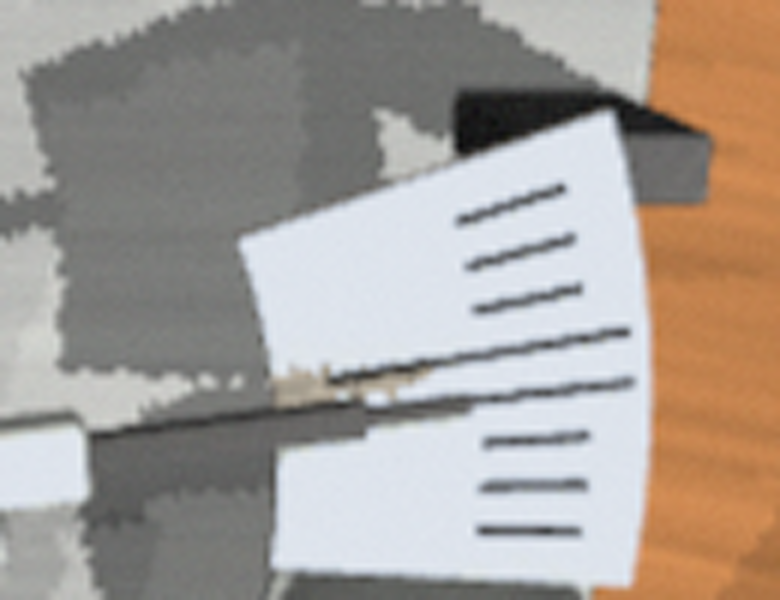

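View pics/sc15.png

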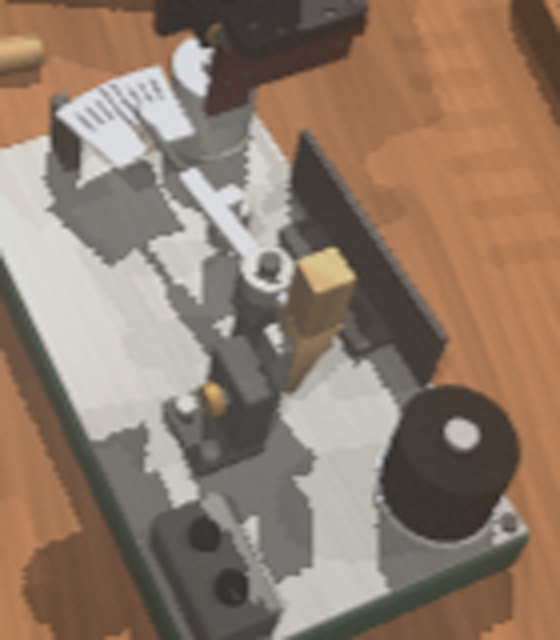

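```bash
cat > mk.py <<'E'
import sys
from h import *
th=np.radians(13.0);ex=np.array([np.cos(th),np.sin(th),0]);ey=np.array([-np.sin(th),np.cos(th),0])
def run(n,x0,y0,s,tip,up,lo):
    w=ld(n);c=cam(w,w["obs"]);P=cloud(c,w)
    v,u=np.mgrid[:384,:512];hsv=cv2.cvtColor(w["pixels"],cv2.COLOR_RGB2HSV)
    m=(P[...,2]>100)&(P[...,2]<112)&(hsv[...,2]>190)&(hsv[...,1]<40)&(u>310)&(u<385)&(v>135)&(v<230)
    zs=np.median(P[...,2][m]);print("scale z",zs,m.sum())
    S=lambda q,z:(lambda p:np.array([p@ex,p@ey]))(plane(c,x0+q[0]/s-.4,y0+q[1]/s-.4,z))
    t=S(tip,116)
    pv=np.array([515.0,-230.5])
    a=lambda p:np.arctan2(pv[0]-p[0],p[1]-pv[1])
    print("tip",t.round(1),"R",np.hypot(*(t-pv)).round(1),"ang",a(t).round(4))
    L=[]
    for nm,l in(("up",up),("lo",lo)):
        A,B=S(l[0],zs),S(l[1],zs);d=(B-A)/np.linalg.norm(B-A)
        f=A+d*((t-A)@d);L.append(a(f));print(nm,A.round(1),B.round(1),"ang",a(f).round(4),"dir",np.arctan2(-d[0],d[1]).round(4))
    print("tip off centre mm (+ = short of)",150*(np.mean(L)-a(t)))
E
python3 - <<'E'
from mk import *
run("pics/wrist15.pkl",270,120,6,(470,408),((335,381),(628,331)),((470,401),(630,382)))
import pickle
w=pickle.load(open("pics/wrist1.pkl","rb"))
run("pics/wrist1.pkl",270,130,6,(487,492),((350,347),(652,297)),((350,386),(655,350)))
E
```

```text
scale z 107.60196665189522 3580
tip [496.6 -82.1] R 149.5 ang 0.1235
up [ 494.6 -102.4] [485.9 -54.8] ang 0.1611 dir 0.1801
lo [498.  -79.7] [494.7 -53.5] ang 0.112 dir 0.1268
tip off centre mm (+ = short of) 1.9524503701639502
scale z 107.59594355406256 3735
tip [515.8 -80.8] R 149.7 ang -0.0051
up [ 494.1 -102.4] [485.8 -54.9] ang 0.163 dir 0.1741
lo [ 500.7 -101.9] [494.6 -53.4] ang 0.1124 dir 0.1252
tip off centre mm (+ = short of) 21.423422591728468
```

View pics/wd15.png

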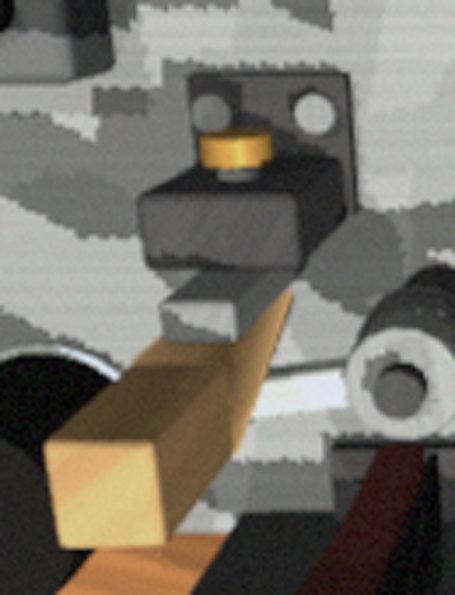

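```bash
python3 - <<'E'
from h import *
th=np.radians(13.0);ex=np.array([np.cos(th),np.sin(th),0]);ey=np.array([-np.sin(th),np.cos(th),0])
w=ld("pics/wrist15.pkl");c=cam(w,w["obs"]);P=cloud(c,w);v,u=np.mgrid[:384,:512]
sx,sy,Z=P@ex,P@ey,P[...,2]
roi=(u>85)&(u<175)&(v>175)&(v<260)
m=roi&(Z>188)&(Z<210);q=np.c_[sx[m],sy[m]].astype(np.float32);print("top",cv2.minAreaRect(q),np.median(Z[m]))
A=np.c_[np.ones(m.sum()),sx[m],sy[m]];print("top plane slopes",np.linalg.lstsq(A,Z[m],rcond=None)[0][1:])
m=roi&(Z>142)&(Z<186)&(sx<506)&(abs(sy+281)<11)
A=np.c_[np.ones(m.sum()),Z[m]-140,sy[m]+281];s=np.linalg.lstsq(A,sx[m],rcond=None)[0];print(m.sum(),"flat face sx@140, slope z, slope y",s, (sx[m]-A@s).std())
m=roi&(Z>135)&(Z<186)&(sy>-272)&(sx<512)
A=np.c_[np.ones(m.sum()),Z[m]-140,sx[m]-505];s=np.linalg.lstsq(A,sy[m],rcond=None)[0];print(m.sum(),"side face",s,(sy[m]-A@s).std())
E
```

```text
top ((512.18115234375, -281.8292541503906), (24.654129028320312, 25.8980655670166), 89.97032928466797) 198.8235377937632
top plane slopes [ 0.1218772  -0.13511075]
616 flat face sx@140, slope z, slope y [ 5.00278467e+02 -5.00636994e-05  1.04604715e-01] 1.2460054082241145
357 side face [-2.70501311e+02  1.42982787e-03  7.15792295e-02] 0.38191379939360515
```

Emit:
servo_tool --moves "0.074 0.111 0 0 0 0;0.074 0.111 0 0 0 0;0.074 0.111 0 0 0 0;0.074 0.111 0 0 0 0;0.074 0.111 0 0 0 0"

```text
t: 15.25
ee_pos: [582.8, 50.6, 280.9]
orientation: [-1.564, -0.176, 0.177]
ft_force: [0.5, -0.1, -0.7]
width: 53.2
```

```bash
python3 shot.py 16 wrist;python3 - <<'E'
from h import *
w=ld("pics/wrist16.pkl");c=cam(w,w["obs"]);print(c[4],proj(c,[c[4][0],c[4][1],110]))
crop(w,180,30,310,130,6,"pics/wc16.png")
E
```

```text
15.3 [582.83  50.6  281.15] [-1.5638 -0.1758  0.1768] [ 0.01 -0.7   0.51] [0.045 0.013 0.015] 53.09 [ 0.07  0.32  1.68 -0.    1.14 -1.73]
yaw 12.87 down [-6.e-04 -3.e-04 -1.e+00]
[500.8545018   31.29407676 423.69336981] [254.73277407  82.95951285]
```

View pics/wc16.png

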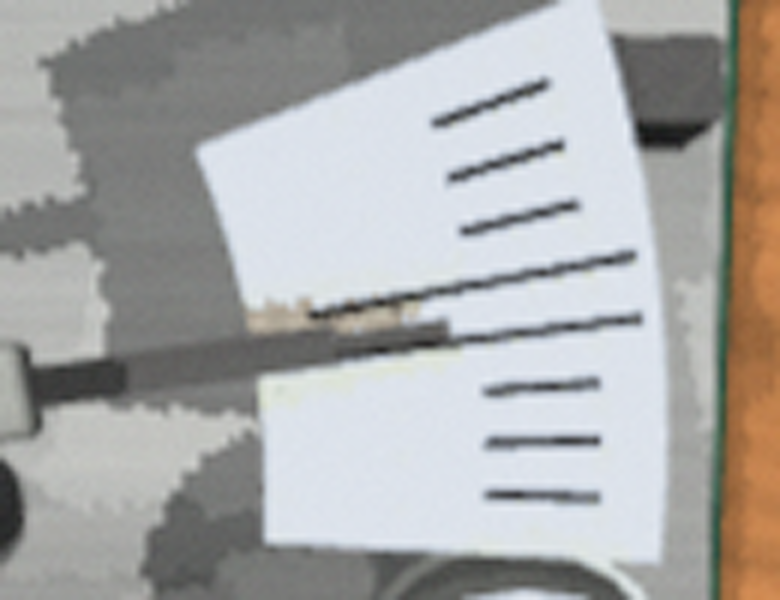

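Emit:
servo_tool --moves "-0.0215 -0.210 0 0 0 0;-0.0215 -0.210 0 0 0 0;-0.0215 -0.210 0 0 0 0;-0.0215 -0.210 0 0 0 0;-0.0215 -0.210 0 0 0 0;-0.0215 -0.210 -0.03 0 0 0;-0.0215 -0.210 -0.05 0 0 0;-0.0215 -0.210 -0.05 0 0 0" --hand 255

```text
t: 16.3
ee_pos: [560.7, -157.0, 230.0]
orientation: [-1.562, -0.175, 0.18]
ft_force: [0.2, 0.3, 0.1]
width: 0.6
```

```bash
python3 shot.py 17 wrist top;python3 arm.py wrist17 top17
```

```text
16.4 [ 562.11 -157.54  231.93] [-1.5636 -0.1783  0.1775] [0.02 0.55 0.4 ] [0.028 0.015 0.015] 0.27 [-0.29  0.37  1.73  0.    1.04 -2.09]
yaw 12.99 down [ 5.e-04 -0.e+00 -1.e+00]
wrist17 1370 theta fit -0.0069 centre [ 510.6 -183. ] theta from pivot(515.2,-230.4) 0.0968
top17 166 theta fit -0.034 centre [ 511.5 -182.8] theta from pivot(515.2,-230.4) 0.0773
```

View pics/wrist17.png

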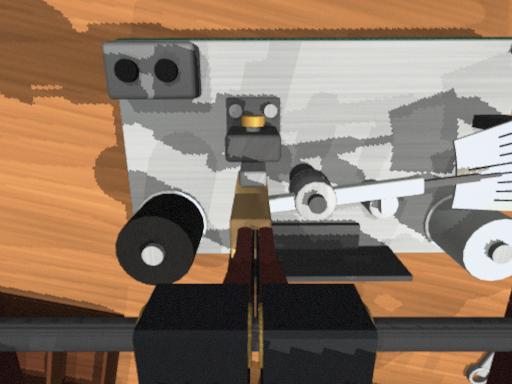

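Emit:
servo_tool --moves "0 -0.001 -0.005 0 0 0;0 -0.001 -0.009 0 0 0;0 -0.001 -0.011 0 0 0;0 -0.001 -0.011 0 0 0"

```text
t: 16.9
ee_pos: [561.8, -159.0, 220.1]
orientation: [-1.563, -0.177, 0.178]
ft_force: [-0.3, 0.1, 0.6]
width: 0.2
```

Emit:
servo_tool --moves "0 0 -0.001 0 0 0;0 0 -0.001 0 0 0"

```text
t: 17.15
ee_pos: [561.9, -159.0, 219.2]
orientation: [-1.563, -0.178, 0.178]
ft_force: [-0.3, 0.0, -0.1]
width: 0.2
```

Emit:
servo_tool --moves "0 0 -0.001 0 0 0;0 0 -0.001 0 0 0"

```text
t: 17.4
ee_pos: [562.1, -159.2, 219.0]
orientation: [-1.564, -0.178, 0.177]
ft_force: [-2.0, -0.5, 4.3]
width: 0.3
```

Emit:
servo_tool --moves "0 0 -0.001 0 0 0;0 0 -0.001 0 0 0"

```text
t: 17.65
ee_pos: [562.4, -159.4, 218.5]
orientation: [-1.565, -0.179, 0.176]
ft_force: [-1.4, -0.6, 7.6]
width: 0.8
```

Emit:
servo_tool --moves "0 0 -0.001 0 0 0;0 0 -0.001 0 0 0"

```text
t: 17.9
ee_pos: [562.5, -159.5, 217.7]
orientation: [-1.565, -0.179, 0.176]
ft_force: [-1.9, -0.2, 8.4]
width: 0.2
```

```bash
python3 shot.py 18 wrist top;python3 arm.py wrist18 top18; python3 - <<'E'
from h import *
w=ld("pics/top18.pkl");crop(w,280,130,350,185,11,"pics/tc18.png")
E
```

```text
18.0 [ 562.5  -159.46  217.66] [-1.5647 -0.179   0.1763] [-1.99 -1.73  8.51] [-0.1    0.418  0.057] 0.22 [-0.3   0.39  1.74 -0.    1.01 -2.09]
yaw 12.96 down [ 0.0018 -0.0011 -1.    ]
wrist18 1549 theta fit 0.0082 centre [ 509.9 -182.9] theta from pivot(515.2,-230.4) 0.1106
top18 170 theta fit -0.0417 centre [ 511.1 -183. ] theta from pivot(515.2,-230.4) 0.0862
```

View pics/wrist18.png

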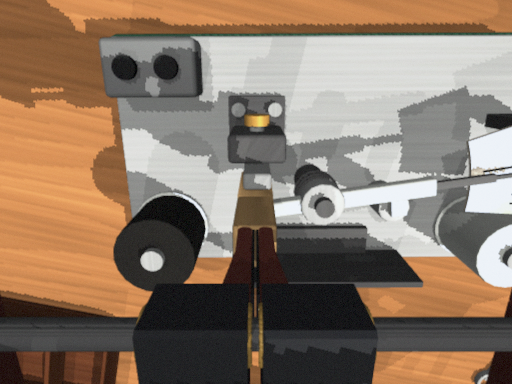

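Emit:
servo_tool --moves "0 0 -0.001 0 0 0;0 0 -0.001 0 0 0"

```text
t: 18.25
ee_pos: [562.6, -159.5, 216.8]
orientation: [-1.565, -0.179, 0.176]
ft_force: [-2.2, 0.1, 9.0]
width: 0.0
```

Emit:
servo_tool --moves "0 0 0.005 0 0 0;0 0 0.030 0 0 0;0 0 0.065 0 0 0;0.020 0.207 0.065 0 0 0;0.020 0.207 0.065 0 0 0;0.020 0.207 0.065 0 0 0;0.020 0.207 0.065 0 0 0;0.020 0.207 0.065 0 0 0"

```text
t: 19.25
ee_pos: [581.9, 48.8, 280.1]
orientation: [-1.564, -0.179, 0.18]
ft_force: [0.2, -0.4, -0.1]
width: 0.8
```

Emit:
servo_tool --moves "0 0 0 0 0 0;0 0 0 0 0 0"

```text
t: 19.5
ee_pos: [581.8, 46.4, 280.2]
orientation: [-1.564, -0.176, 0.176]
ft_force: [-0.3, 1.0, 0.1]
width: 0.5
```

```bash
python3 shot.py 19 wrist top side;python3 arm.py top19;python3 - <<'E'
from h import *
w=ld("pics/wrist19.pkl");c=cam(w,w["obs"])
crop(w,180,30,310,130,6,"pics/wc19.png")
E
```

```text
19.65 [581.92  46.92 280.29] [-1.5637 -0.1764  0.1764] [ 0.29 -0.16 -0.4 ] [0.048 0.004 0.072] 0.72 [ 0.06  0.32  1.69 -0.    1.13 -1.74]
yaw 12.87 down [ 0.e+00 -1.e-04 -1.e+00]
top19 0 theta fit -0.0 centre [nan nan] theta from pivot(515.2,-230.4) nanarm.py:9: RuntimeWarning: Mean of empty slice.
  q=np.c_[sx[a],sy[a]];u,s,vt=np.linalg.svd(q-q.mean(0));d=vt[0]*np.sign(vt[0][1])
  ret = um.true_divide(
arm.py:10: RuntimeWarning: Mean of empty slice.
  print(n,len(q),"theta fit",np.arctan2(-d[0],d[1]).round(4),"centre",q.mean(0).round(1),"theta from pivot(515.2,-230.4)",np.arctan2(515.2-q.mean(0)[0],q.mean(0)[1]+230.4).round(4))
```

View pics/wc19.png

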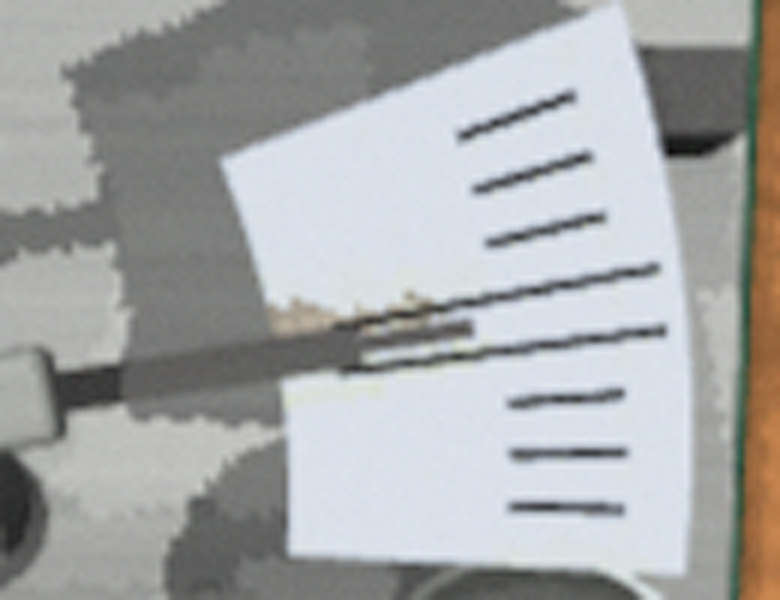

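View pics/wrist19.png

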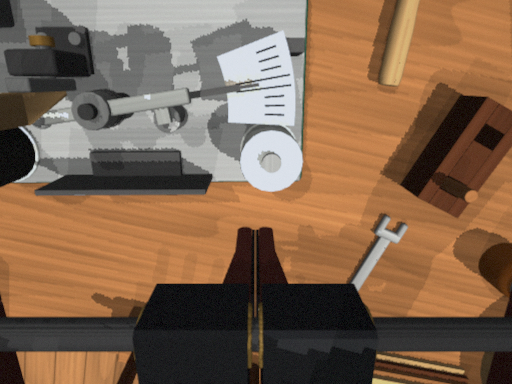

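View pics/side19.png

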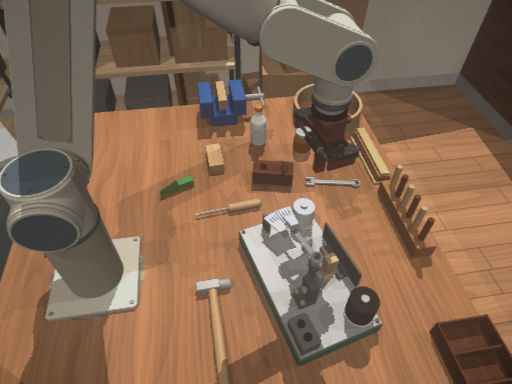

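Emit:
servo_tool --moves "-0.073 -0.107 0 0 0 0;-0.073 -0.107 0 0 0 0;-0.073 -0.107 0 0 0 0;-0.073 -0.107 0 0 0 0;-0.073 -0.107 0 0 0 0"

```text
t: 20.27
ee_pos: [509.8, -58.4, 280.4]
orientation: [-1.563, -0.179, 0.178]
ft_force: [-0.4, 0.7, -0.1]
width: 0.6
```

```bash
python3 shot.py 20 wrist;python3 - <<'E'
from h import *
th=np.radians(13.0);ex=np.array([np.cos(th),np.sin(th),0]);ey=np.array([-np.sin(th),np.cos(th),0])
w=ld("pics/wrist20.pkl");c=cam(w,w["obs"]);P=cloud(c,w);v,u=np.mgrid[:384,:512]
sx,sy,Z=P@ex,P@ey,P[...,2]
roi=(u>85)&(u<175)&(v>170)&(v<260)
m=roi&(Z>186)&(Z<210);q=np.c_[sx[m],sy[m]].astype(np.float32);print("top",cv2.minAreaRect(q),np.median(Z[m]))
for lo,hi in((140,155),(155,170),(170,185),(185,195)):
    m=roi&(Z>lo)&(Z<hi)&(abs(sy+281)<9)&(sx<506);print(lo,m.sum(),np.median(sx[m]).round(2))
crop(w,80,100,210,270,3.5,"pics/wd20.png")
E
```

```text
20.325 [509.67 -58.21 280.27] [-1.5634 -0.1788  0.1782] [-0.21 -0.21 -0.78] [ 0.105 -0.002 -0.007] 0.41 [-0.14  0.21  1.84  0.    1.09 -1.94]
yaw 13.03 down [ 4.e-04  1.e-04 -1.e+00]
top ((512.3089599609375, -282.46990966796875), (24.278533935546875, 26.386014938354492), 89.58651733398438) 197.0086238760193
140 124 499.85
155 138 499.9
170 159 499.88
185 128 499.91
```

View pics/wd20.png

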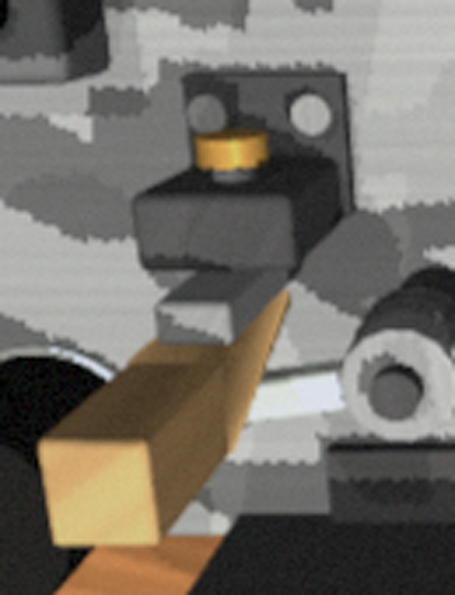

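The wedge stands upright: its flat face lies at 499.9 mm (sander x) at every height, in line with the pad felt at about 499.4 mm. The robot is clear of everything, so I am handing the job in.

```bash
python3 -c "
from workcell import ctrl
print(ctrl.close_job())"
```

```text
the job is handed in; nothing more can be done
None
```

The tensioner arm is propped open: the wedge is in place and the pointer stands between the two long marks. I handed the job in at about 20 s of the 70 s allowed; it reports no verdict.

- **Placing:** I took the yellow wooden wedge from the rack and felt for the stop pad, touching it with about 5 N. I then lowered the wedge thin end down between the pad and the ball.
- **Correction:** On release the arm eased back, leaving the pointer about 2 mm short of centre. I pushed the wedge top down about 2 mm with the closed fingers, using about 9 N. That was the highest force I read in the whole job.
- **Pointer:** Seen from straight above, the tip is within about 0.5 mm of the middle of the long marks.
- **Wedge:** Its flat face keeps the same sander x within 0.1 mm from 140 to 195 mm up, so it is upright. That position agrees within about 0.5 mm with the pad face I felt. It is centred on the pad in y to about 2 mm, and the robot was touching nothing.
- **Other things on the bench:** I did not touch any of them, and the last side view shows them in place.
- **Disagreements:** Arm angles from the depth fits differed by a few hundredths of a radian between the top and wrist cameras. The last top-camera fit found no points on the arm. I relied on the overhead wrist picture for the final pointer reading.

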